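# Load the measuring stage nests and lock the plate

## Task

Load the two workpieces for inspection: put the T-shaped jaw and the bearing block with the rounded top each into the pocket of its own shape in the measuring stage's nest plate, flat and fully home. Then turn the black wing knob clockwise as far as it goes, so that its hidden tongue swings in and locks the plate. Leave the L-shaped piece and the flanged bush where they are.

Things in the scene. Friction and masses are not known exactly. Their poses are not given: they have to be found in the camera images.
- stage: Low measuring stage fixed on the table, 200 (x) x 260 (y) x 46 mm high: dark foot, cream slide, grey frame. Origin on the table surface; the frame spans x -115..85, y -130..130 mm, top at z = 46 mm, with a 130 x 220 mm opening centred on the origin. +x is its far side (a small handwheel, lower than the frame, sticks out there to x = 126 mm at y = -60), +y its left.
- opening (a point): Centre of the frame's opening, at (0, 0, 46) mm in the stage's frame, axes as the stage's. The aluminium nest plate, 120 x 210 mm, lies in it, top flush with the frame, square with it, but NOT centred: it sits up to 3.5 mm off in x and in y (the uneven gap shows it) and cannot be pushed. Three pockets, 8 mm deep, dark floors: T-shaped (+y), round (middle, holds the bush), oblong (-y).
- nest_tee (a point): NOMINAL place of the seated tee's origin on the T pocket's floor (38 mm above the table), (-6, 65, 38) mm in the stage's frame, as if the plate were centred: the true place is up to 3.5 mm off in stage x and y. The seated tee's x axis points along this point's x (the stage's: stem to the far side). Play 1.25 mm on every side, upright walls, no chamfer.
- nest_block (a point): NOMINAL place of the seated block's origin on the oblong pocket's floor, (0, -65, 38) mm in the stage's frame; the true place is off by the same shift as the T pocket's. Axes as the stage's: the long side lies along x, the block fits either way round. Play 1.25 mm on every side, upright walls, no chamfer.
- tee: T-shaped jaw, solid plain steel, underside flat, about 0.2 kg. A T-shaped base 12 mm thick: crossbar x -19..3, y -27..27 mm, stem x 3..31, y -11..11 mm; on it an upright boss to grip, x -11..11, y -10..10, z 12..44 mm. Origin: centre of the boss, at the underside; z up. Starts upright on the table, any yaw within about 40 degrees of the x direction.
- block: Bearing block, solid plain steel, underside flat, about 0.25 kg. Oblong base x -33..33, y -14..14 mm, 12 mm thick; on it a rounded-top bearing body x -17..17, y -10..10, z 12..44 mm (sides upright, round about a y axis at z = 27, radius 17; dark bore along y). Origin: centre of the underside; z up. Starts upright on the table, yaw within about 40 degrees. Gripped lightly across y it pivots between the fingers when one end catches: grip firmly, press gently.
- ell: L-shaped piece, same steel, same boss and size as the tee but the leg is at one end of the crossbar (x 3..31, y 5..27 mm), no free pocket fits it. Leave it alone: no more than 15 mm.
- bush: Round flanged bush, flange 32 mm across and 12 mm thick, neck 24 mm across up to 34 mm, standing loosely anywhere in the wider (48 mm) middle pocket, so it does not show where the plate is. Origin at the centre of its underside. Leave it there: no more than 8 mm.
- wing (a joint): Angle of the black wing knob, rad: 0 unlocked with the wing along the stage's x, grows clockwise seen from above, hard stop at 1.35 (locked). Starts between 0 and 0.2. Stays where it is left; turning takes about 0.08 N m.
- wing_grip (a point): Grip point of the wing knob, on its upright axis, at (-85, 0, 69) mm in the stage's frame (in front of the nest plate). The wing is an upright bar 44 mm long (along this point's x, which turns with it), 10 mm thick (its y), from 53 to 83 mm above the table; the hub beneath it is 20 mm across down to the frame.
Mind the look-alikes: they are no part of the job. What is shaped like the tee but orange or yellow is not meant.

How it is judged:
On the way, in this order (a step that is already met when the one before it is completed fails the run):
1. the T-shaped jaw and the bearing block both lie fully home in their pockets (z of tee in the frame of nest_tee below 0.003 m and horizontal distance between tee and nest_tee below 0.008 m and angle between the x axis of tee and the x axis of nest_tee, either way round below 0.1 rad and angle between each of tee, block's own z axis and vertical below 0.06 rad and z of block in the frame of nest_block below 0.003 m and horizontal distance between block and nest_block below 0.008 m and angle between the x axis of block and the x axis of nest_block, either way round below 0.1 rad), for 0.2 s.
2. then the wing knob is turned clockwise to its stop (more than 1.15 rad) (value of joint wing above 1.15 rad), for 0.2 s.
At the end, for the whole second after the job is handed in: Tee and block are each at rest on the floor of their own pocket (underside within 3 mm above the pocket floor, within 8 mm of the nominal place, turned less than 0.1 rad from the pocket, tilted less than 0.06 rad), and the wing knob stands beyond 1.15 rad (all of step 1 and linear speed of each of tee, block below 0.02 m/s and value of joint wing above 1.15 rad); the robot touches nothing.
It fails at once if the L-shaped piece is shifted more than 15 mm or tipped (distance of ell from where it was at the start of the episode above 0.015 m or angle between ell's own z axis and vertical above 0.3 rad).
It fails at once if the flanged bush is lifted out of its pocket or tipped (distance of bush from where it was at the start of the episode above 0.008 m or angle between bush's own z axis and vertical above 0.3 rad).
It also fails if it takes over 67 s, if anything falls off the work surface, if the arm or the gripper's body presses on something with over 40 N, if the wrist force passes 120 N, or if a joint passes its speed limit or range.

## Robot

A 6-joint arm with a two-finger parallel gripper is mounted at the origin on the work surface. World frame = base frame: x ahead of the robot, y to its left, z up, the work surface at z = 0. Lengths are in m, angles in rad, forces in N, time in s.
With the tool pointing down it reaches from about 0.4 to 0.825 m from the base axis. Payload 7 kg.
Tool frame: the origin (TCP) lies at the very end of the fingers, on their centre line; the grasp point (between the pads) lies 19 mm behind it; z points along the fingers, y is the line along which they close (so a half turn about z gives the same grasp; the last joint's range is limited). The gripper opens to 88 mm and grips with 3 to 60 N. Pads are 19 mm wide; open, the fingers measure 130 mm over their backs; the gripper's body (78 mm by 193 mm) begins 47 mm behind the grasp point.
Start: joints at [1.487, 0.359, 0.012, 0, -1.224, -0.288], TCP at [0.245, 0.629, 0.227] pointing down, gripper open.
Joint ranges: [-3.07, 3.07], [-1.43, 2.12], [-1.02, 1.25], [-3.03, 1.67], [-3.05, -0], [-3.03, 3.03]. Speed limits (rad/s): [2.39, 2.39, 3.01, 3.14, 3.14, 3.14].

## Interface

Orientations are given as [roll, pitch, yaw] about the fixed x, y, z axes, in that order (R = Rz(yaw) Ry(pitch) Rx(roll)).
In Python, from station import arm gives the robot as it stands. The module is installed in compiled form; this text tells all that it offers.
- The arm moves only by the shell command python3 -m crank 'ROWS' [FORCE]. ROWS is JSON, a list of rows, each an object of numbers: "dx", "dy", "dz": the shift along the world's x, y, z in m; "twist": the turn about the world's z in degrees; "grip": the opening, from -1 (shut) to 1 (fully open). A call has exactly 5 rows; each row is the pose to reach, as a shift and turn from the pose commanded when the call began; what a row does not reach only later rows make up. A row lasts 1/12 s, in which the tool goes at most 41.7 mm and 7.16 degrees, less where a joint would pass 70% of its speed; a pose out of reach is approached as far as the arm can. A call with a gripper value outside its range is refused whole. The fingers move at their own pace and stop on an object; FORCE is the grip in N (left out, the last holds). Time passes only in rows, so rows that repeat a pose let the fingers close, or fill a call up. It gives the time, the measured TCP pose, the force, the opening and the grip force at its end, in the units of the state.
- arm.get_state(): the state, without advancing time (a new reading comes with each control period).
- arm.grab_frame(name): name is "scene" or "top"; returns the picture (400x640x3 uint8, red, green, blue); there is no depth.
- arm.get_calibration(name): a dict with "fx", "fy", "cx", "cy" (pixels), "cam_to_world" (4x4, takes a point from camera to world coordinates). Camera axes: x right, y down, z forward; pixel columns grow to the right and rows downward; lengths in m; the calibration is good to about 2 mm. A picture is of the moment at which its call begins. get_calibration takes no time and is no camera call.
- arm.job_done(): hands the job in; it is judged then, once.
The state is a dict: "t": time; "q": joint angles; "qd": joint speeds; "joint_efforts": joint torques, N m; "eef_pos": TCP position; "ee_rot": TCP orientation; "force": force on the tool from outside, world axes, zero at the start; "moment": the same for the moment, N m; "width": finger opening in m; "gripper_force": force on a finger pad.
Only numpy, scipy, OpenCV 4.12 (cv2) and the standard library are available. Lean on these libraries where they do the work, as an engineer would, in place of code of your own. Each camera call takes 0.05 s, during which the arm holds its last target. There are 200 camera calls.

## Working session

There is one attempt and no reset: what is moved stays moved. The work goes in short steps, Python scripts to look and compute and a shell command to move; the robot and the scene stay as the last step left them, time stands still between calls to the robot, and variables do not carry over. Pictures are saved under pics/ and viewed, at most 10 in all, crops included, and the job is handed in when it is done.

```bash
mkdir -p pics; python3 - <<'E'
from station import arm
import cv2,numpy as np
np.set_printoptions(precision=4,suppress=True)
for n in("scene","top"):
    im=arm.grab_frame(n); cv2.imwrite(f"pics/{n}0.png",im[:,:,::-1])
    c=arm.get_calibration(n); print(n,c["fx"],c["fy"],c["cx"],c["cy"]);print(np.array(c["cam_to_world"]))
s=arm.get_state();print({k:np.round(v,3) for k,v in s.items()})
E
```

```text
scene 444.31012447524336 444.31012447524336 325.0304241099267 199.97155333149436
[[ 0.2657  0.6992 -0.6637  1.0122]
 [ 0.964  -0.1873  0.1887 -0.2236]
 [ 0.0076 -0.6899 -0.7238  0.6455]
 [ 0.      0.      0.      1.    ]]
top 370.54850988611275 370.54850988611275 321.5624799502351 201.2474185298369
[[ 0.0064 -0.9829  0.184   0.3395]
 [-0.9998 -0.0029  0.0193 -0.0696]
 [-0.0184 -0.1841 -0.9827  0.8096]
 [ 0.      0.      0.      1.    ]]
{'t': np.float64(0.1), 'q': array([ 1.487,  0.359,  0.011, -0.   , -1.224, -0.288]), 'qd': array([ 0.   , -0.002,  0.003,  0.001,  0.001,  0.001]), 'joint_efforts': array([ -0.002, -58.417,  29.375,   7.016,   0.01 ,  -0.   ]), 'eef_pos': array([0.245, 0.628, 0.226]), 'ee_rot': array([ 3.14 , -0.   , -0.372]), 'force': array([-0.722,  0.213, -0.358]), 'moment': array([0.004, 0.053, 0.052]), 'gripper_force': np.float64(0.0), 'width': np.float64(0.088)}
```

View pics/top0.png

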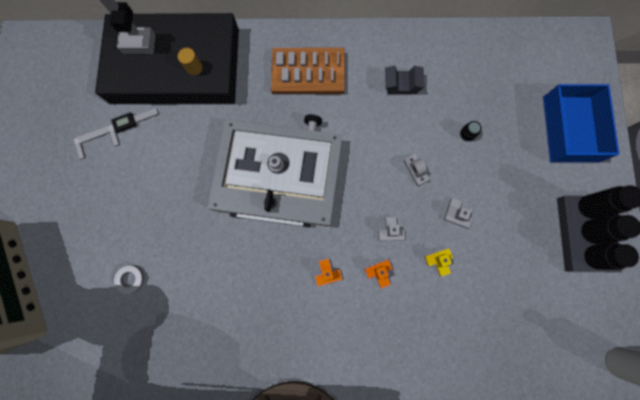

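View pics/scene0.png

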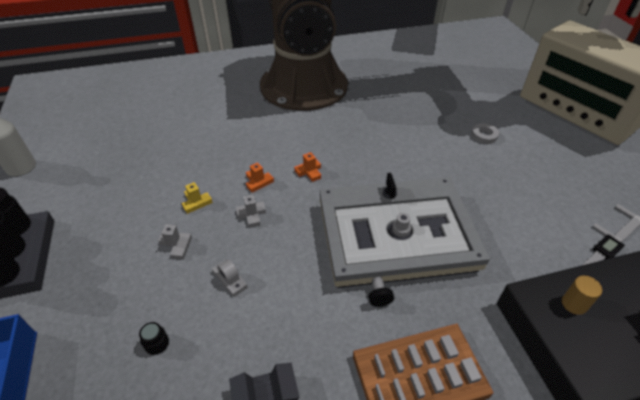

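Top view: the stage is around (275,172), the block at (417,169), and two grey pieces at (392,229) and (459,213), one the tee and one the ell. I'll enlarge to tell them apart.

```bash
python3 - <<'E'
import cv2,numpy as np
t=cv2.imread("pics/top0.png");s=cv2.imread("pics/scene0.png")
f=lambda im,x,y,w,h,k:cv2.resize(im[y:y+h,x:x+w],None,fx=k,fy=k,interpolation=cv2.INTER_CUBIC)
a=np.hstack([f(t,205,115,145,115,3),f(t,373,145,115,115,3)])
b=np.hstack([f(s,315,165,175,115,2.4),f(s,150,180,125,115,2.4)])
b=cv2.copyMakeBorder(b,0,0,0,a.shape[1]-b.shape[1],0)
cv2.imwrite("pics/z.png",np.vstack([a,b])[:600]);print(a.shape,b.shape)
E
```

```text
(345, 780, 3) (276, 780, 3)
```

View pics/z.png

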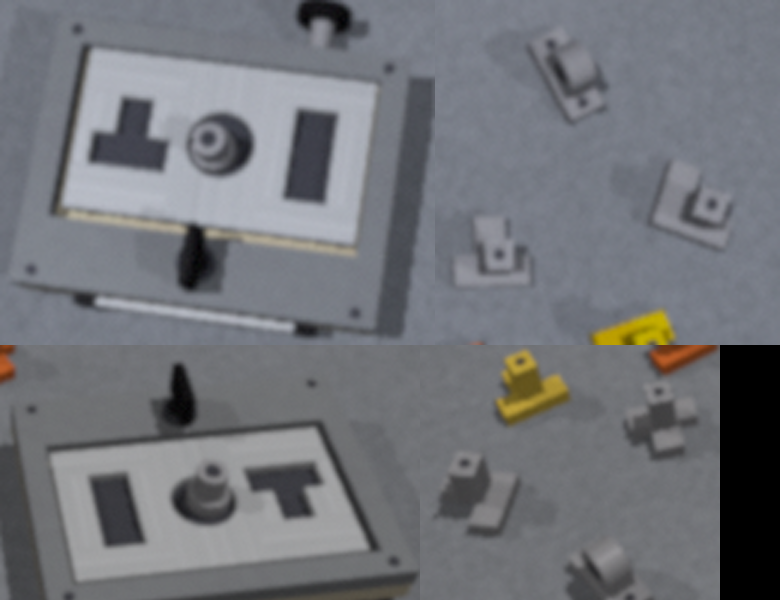

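The crop shows that the tee is the piece at top pixel (392,229): its stem is centred and points up, with the boss hole at about (394.7,229.7). The piece at (459,213) has its leg at one end, so it's the ell. The block is at (417,169). Next I'll fit the plate's white outline in both views and enlarge the pieces.

```bash
cat > h.py <<'E'
from station import arm
import cv2,numpy as np
np.set_printoptions(precision=4,suppress=True)
def avg(n,k=4): return np.mean([arm.grab_frame(n)[:,:,::-1].astype(np.float32) for _ in range(k)],0).astype(np.uint8)
def ray(n,uv,z):
    c=arm.get_calibration(n);M=np.array(c["cam_to_world"]);uv=np.atleast_2d(uv).astype(float)
    d=np.c_[(uv[:,0]-c["cx"])/c["fx"],(uv[:,1]-c["cy"])/c["fy"],np.ones(len(uv))]@M[:3,:3].T
    return M[:3,3]+d*((z-M[2,3])/d[:,2])[:,None]
def proj(n,P):
    c=arm.get_calibration(n);M=np.array(c["cam_to_world"]);q=(np.atleast_2d(P)-M[:3,3])@M[:3,:3]
    return np.c_[c["fx"]*q[:,0]/q[:,2]+c["cx"],c["fy"]*q[:,1]/q[:,2]+c["cy"]]
E
python3 - <<'E'
from h import *
from scipy.ndimage import map_coordinates
I={}
for n in("top","scene"):
    im=avg(n);I[n]=im;cv2.imwrite(f"pics/{n}1.png",im)
    g=im.min(2)
    roi=(205,115,145,115) if n=="top" else (315,165,175,115)
    x,y,w,h=roi
    m=np.zeros_like(g);s=g[y:y+h,x:x+w];t,b=cv2.threshold(s,0,255,cv2.THRESH_OTSU);m[y:y+h,x:x+w]=(s>150)*255
    print(n,"otsu",t,np.percentile(s,[10,50,90,97]))
    cs=max(cv2.findContours((m>0).astype(np.uint8),0,1)[0],key=cv2.contourArea)
    print(cv2.contourArea(cs),cv2.boxPoints(cv2.minAreaRect(cs)))
    P=ray(n,cs[:,0],.046)[:,:2].astype(np.float32);r=cv2.minAreaRect(P);print("plane rect",r)
f=lambda im,x,y,w,h,k:cv2.resize(im[y:y+h,x:x+w],None,fx=k,fy=k,interpolation=cv2.INTER_CUBIC)
a=np.hstack([f(I["top"],372,210,40,36,9.5),f(I["top"],397,148,40,36,9.5)])
b=np.hstack([f(I["scene"],230,190,40,27,9.5),f(I["scene"],205,257,46,27,9)[:256]])
b=cv2.resize(b[:,:760],(760,256)) if b.shape[1]<760 else b[:,:760]
print(a.shape,b.shape);cv2.imwrite("pics/z1.png",cv2.convertScaleAbs(np.vstack([a[:,:760],cv2.resize(b,(760,b.shape[0]))]),alpha=1.6,beta=-60))
E
```

```text
top otsu 137.0 [ 75. 119. 173. 177.]
4990.5 [[225.4585 183.0612]
 [232.5415 129.9389]
 [329.8122 142.9083]
 [322.7293 196.0306]]
plane rect ((0.5660735964775085, 0.03928178548812866), (0.20877578854560852, 0.11812099069356918), 82.41361999511719)
scene otsu 93.0 [ 60. 111. 159. 161.]
5748.5 [[336.6535 210.5347]
 [461.1089 198.0891]
 [466.297  249.9703]
 [341.8416 262.4158]]
plane rect ((0.5645104646682739, 0.039874352514743805), (0.2062157839536667, 0.11573102325201035), 82.34339904785156)Traceback (most recent call last):
  File "<stdin>", line 16, in <module>
    return _nx.concatenate(arrs, 1, dtype=dtype, casting=casting)
           ~~~~~~~~~~~~~~~^^^^^^^^^^^^^^^^^^^^^^^^^^^^^^^^^^^^^^^
ValueError: all the input array dimensions except for the concatenation axis must match exactly, but along dimension 0, the array at index 0 has size 256 and the array at index 1 has size 243
```

```bash
python3 - <<'E'
from h import *
t=cv2.imread("pics/top1.png");s=cv2.imread("pics/scene1.png")
f=lambda im,x,y,w,h,k:cv2.resize(im[y:y+h,x:x+w],None,fx=k,fy=k,interpolation=cv2.INTER_CUBIC)
a=np.hstack([f(t,372,210,40,36,8),f(t,397,148,40,36,8)])
b=np.hstack([f(s,230,190,40,36,8),f(s,205,257,40,36,8)])
cv2.imwrite("pics/z1.png",cv2.convertScaleAbs(np.vstack([a,b]),alpha=1.6,beta=-60))
E
```

```text
(no output)
```

View pics/z1.png

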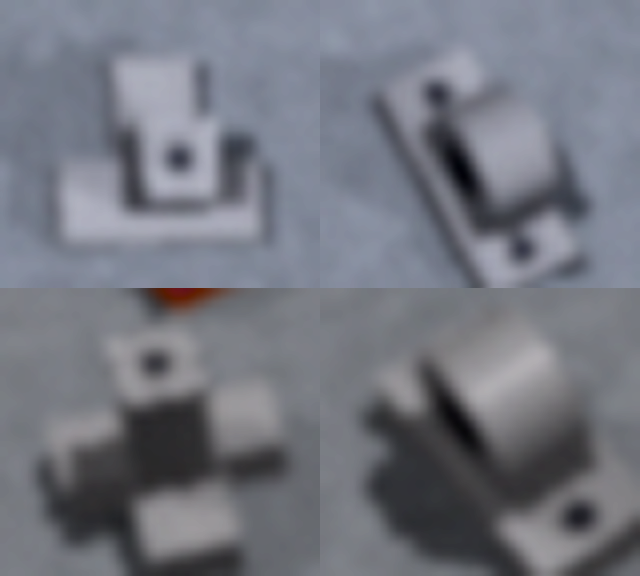

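Top-left panel: the tee's boss hole is at (179,158), with the crossbar's front edge from (65,241) to (268,239). Top-right: the block's base holes are at (437,95) and (521,250). Lower panels (scene view): the tee's hole is at (155,74) and the block's near hole at (258,228), panel-relative.

```bash
python3 - <<'E'
from h import *
u=lambda x,y,ox,oy:[ox+(x+.5)/8-.5,oy+(y+.5)/8-.5]
print("tee boss top",ray("top",u(179,158,372,210),.044),"scene",ray("scene",u(155,74,230,190),.044))
e=ray("top",[u(65,241,372,210),u(268,239,372,210),u(112,60,372,210),u(196,58,372,210)],.012);print("tee crossbar edge",e,np.linalg.norm(e[0]-e[1]))
d=e[0]-e[1];print("tee yaw",np.degrees(np.arctan2(d[1],d[0]))-90)
b=ray("top",[u(117,95,397,148),u(201,250,397,148)],.012);print("holes",b,"mid",b.mean(0),"len",np.linalg.norm(b[0]-b[1]));d=b[0]-b[1];print("block yaw",np.degrees(np.arctan2(d[1],d[0])))
print("scene hole",ray("scene",u(258,228,205,257),.012))
# boss sub: plate subpixel edges
for n in("top","scene"):
    im=cv2.imread(f"pics/{n}1.png").min(2)
    C=np.array([.5655,.0395]);th=np.radians(-7.6);X=np.array([np.cos(th),np.sin(th)]);Y=np.array([-X[1],X[0]])
    k=np.arange(-15,15,.1)/1000
    for name,ax,o,half,span in(("+x",X,Y,.06,.09),("-x",-X,Y,.06,.09),("+y",Y,X,.105,.045),("-y",-Y,X,.105,.045)):
        res=[]
        for v in np.linspace(-span,span,25):
            P=C+o*v+ax*half+k[:,None]*ax
            q=proj(n,np.c_[P,np.full(len(P),.046)]).astype(np.float32)
            pr=cv2.remap(im,q[None,:,0],q[None,:,1],cv2.INTER_LINEAR)[0].astype(float)
            g=np.gradient(cv2.GaussianBlur(pr[None],(0,0),8)[0]);i=np.argmin(g)
            res.append((v,k[i]*1000))
        res=np.array(res);med=np.median(res[:,1]);ok=abs(res[:,1]-med)<1.2
        p=np.polyfit(res[ok,0],res[ok,1],1);print(n,name,"edge off mm",round(p[1],2),"slope deg",round(np.degrees(p[0]/1000),2),ok.sum())
E
```

```text
tee boss top [[ 0.4243 -0.2045  0.044 ]] scene [[ 0.421  -0.2036  0.044 ]]
tee crossbar edge [[ 0.4055 -0.1791  0.012 ]
 [ 0.4062 -0.2332  0.012 ]
 [ 0.4544 -0.1928  0.012 ]
 [ 0.4551 -0.2155  0.012 ]] 0.05417281886362106
tee yaw 0.8461067054264646
holes [[ 0.5842 -0.253   0.012 ]
 [ 0.5398 -0.2744  0.012 ]] mid [ 0.562  -0.2637  0.012 ] len 0.049243288643805144
block yaw 25.704910706155836
scene hole [[ 0.5818 -0.2521  0.012 ]]
top +x edge off mm 0.43 slope deg -0.12 25
top -x edge off mm -2.08 slope deg 0.01 22
top +y edge off mm 1.04 slope deg 0.06 25
top -y edge off mm -0.01 slope deg 0.1 25
scene +x edge off mm -1.74 slope deg -0.12 25
scene -x edge off mm 2.15 slope deg 0.0 25
scene +y edge off mm 1.13 slope deg 0.01 25
scene -y edge off mm -0.72 slope deg -0.01 25
```

```bash
python3 -m crank '[{"dx":0.017,"dy":-0.027,"dz":0,"twist":-6,"grip":0.1},{"dx":0.034,"dy":-0.054,"dz":0,"twist":-12,"grip":0.1},{"dx":0.051,"dy":-0.081,"dz":0,"twist":-18,"grip":0.1},{"dx":0.068,"dy":-0.108,"dz":0,"twist":-24,"grip":0.1},{"dx":0.085,"dy":-0.135,"dz":0,"twist":-30,"grip":0.1}]' 40
python3 -m crank '[{"dx":0.017,"dy":-0.027,"dz":0,"twist":-6,"grip":0.1},{"dx":0.034,"dy":-0.054,"dz":0,"twist":-12,"grip":0.1},{"dx":0.051,"dy":-0.081,"dz":0,"twist":-18,"grip":0.1},{"dx":0.068,"dy":-0.108,"dz":0,"twist":-24,"grip":0.1},{"dx":0.085,"dy":-0.135,"dz":0,"twist":-30,"grip":0.1}]'
python3 -m crank '[{"dx":0.017,"dy":-0.03,"dz":0,"twist":-4,"grip":0.1},{"dx":0.034,"dy":-0.06,"dz":0,"twist":-8,"grip":0.1},{"dx":0.051,"dy":-0.09,"dz":0,"twist":-8,"grip":0.1},{"dx":0.068,"dy":-0.12,"dz":0,"twist":-8,"grip":0.1},{"dx":0.085,"dy":-0.15,"dz":0,"twist":-8,"grip":0.1}]'
```

```text
t: 0.92
eef_pos: [0.3307, 0.4926, 0.2267]
ee_rot: [-3.141, 0.0, -0.9]
force: [0.7, 0.6, -0.1]
width: 0.0597
gripper_force: 0.0
t: 1.33
eef_pos: [0.4158, 0.3575, 0.2269]
ee_rot: [-3.141, 0.0, -1.424]
force: [0.4, -0.4, -0.2]
width: 0.0479
gripper_force: 0.0
t: 1.75
eef_pos: [0.5008, 0.2073, 0.227]
ee_rot: [-3.141, 0.001, -1.558]
force: [0.2, 0.7, 0.4]
width: 0.0482
gripper_force: 0.0
```

```bash
python3 -m crank '[{"dx":-0.008,"dy":-0.04},{"dx":-0.016,"dy":-0.08},{"dx":-0.024,"dy":-0.12},{"dx":-0.032,"dy":-0.16},{"dx":-0.039,"dy":-0.2}]'
python3 -m crank '[{"dx":-0.008,"dy":-0.04},{"dx":-0.016,"dy":-0.08},{"dx":-0.024,"dy":-0.12},{"dx":-0.032,"dy":-0.16},{"dx":-0.039,"dy":-0.2}]'
python3 -m crank '[{"dx":0,"dy":-0.011,"dz":-0.03},{"dx":0,"dy":-0.011,"dz":-0.065},{"dx":0,"dy":-0.011,"dz":-0.1},{"dx":0,"dy":-0.011,"dz":-0.13},{"dx":0,"dy":-0.011,"dz":-0.15}]'
python3 -m crank '[{"dz":-0.02},{"dz":-0.04},{"dz":-0.055},{"dz":-0.055},{"dz":-0.055}]'
```

```text
invalid input at $[0]: expected keys dx, dy, dz, twist, grip
invalid input at $[0]: expected keys dx, dy, dz, twist, grip
invalid input at $[0]: expected keys dx, dy, dz, twist, grip
invalid input at $[0]: expected keys dx, dy, dz, twist, grip
```

```bash
python3 -m crank '[{"dx":-0.008,"dy":-0.04,"dz":0,"twist":0,"grip":0.1},{"dx":-0.016,"dy":-0.08,"dz":0,"twist":0,"grip":0.1},{"dx":-0.024,"dy":-0.12,"dz":0,"twist":0,"grip":0.1},{"dx":-0.032,"dy":-0.16,"dz":0,"twist":0,"grip":0.1},{"dx":-0.039,"dy":-0.2,"dz":0,"twist":0,"grip":0.1}]'
python3 -m crank '[{"dx":-0.008,"dy":-0.04,"dz":0,"twist":0,"grip":0.1},{"dx":-0.016,"dy":-0.08,"dz":0,"twist":0,"grip":0.1},{"dx":-0.024,"dy":-0.12,"dz":0,"twist":0,"grip":0.1},{"dx":-0.032,"dy":-0.16,"dz":0,"twist":0,"grip":0.1},{"dx":-0.039,"dy":-0.2,"dz":0,"twist":0,"grip":0.1}]'
python3 -m crank '[{"dx":0,"dy":-0.011,"dz":-0.03,"twist":0,"grip":0.1},{"dx":0,"dy":-0.011,"dz":-0.065,"twist":0,"grip":0.1},{"dx":0,"dy":-0.011,"dz":-0.1,"twist":0,"grip":0.1},{"dx":0,"dy":-0.011,"dz":-0.13,"twist":0,"grip":0.1},{"dx":0,"dy":-0.011,"dz":-0.15,"twist":0,"grip":0.1}]'
python3 -m crank '[{"dx":0,"dy":0,"dz":-0.02,"twist":0,"grip":0.1},{"dx":0,"dy":0,"dz":-0.04,"twist":0,"grip":0.1},{"dx":0,"dy":0,"dz":-0.055,"twist":0,"grip":0.1},{"dx":0,"dy":0,"dz":-0.055,"twist":0,"grip":0.1},{"dx":0,"dy":0,"dz":-0.055,"twist":0,"grip":0.1}]'
```

```text
t: 2.17
eef_pos: [0.4604, 0.0071, 0.2269]
ee_rot: [-3.141, 0.0, -1.558]
force: [0.7, -1.4, -0.1]
width: 0.0478
gripper_force: 0.0
t: 2.58
eef_pos: [0.4214, -0.1929, 0.2272]
ee_rot: [-3.14, -0.0, -1.558]
force: [0.4, 0.7, -0.9]
width: 0.0481
gripper_force: 0.0
t: 3.0
eef_pos: [0.4206, -0.2023, 0.0741]
ee_rot: [3.139, 0.0, -1.56]
force: [0.2, -0.2, -0.3]
width: 0.048
gripper_force: 0.0
t: 3.42
eef_pos: [0.4219, -0.2022, 0.0213]
ee_rot: [3.14, -0.0, -1.558]
force: [0.5, 0.1, -0.1]
width: 0.0484
gripper_force: 0.0
```

```bash
python3 -m crank '[{"dx":0,"dy":0,"dz":0,"twist":0,"grip":-1},{"dx":0,"dy":0,"dz":0,"twist":0,"grip":-1},{"dx":0,"dy":0,"dz":0,"twist":0,"grip":-1},{"dx":0,"dy":0,"dz":0,"twist":0,"grip":-1},{"dx":0,"dy":0,"dz":0,"twist":0,"grip":-1}]' 15
python3 -m crank '[{"dx":0,"dy":0,"dz":0,"twist":0,"grip":-1},{"dx":0,"dy":0,"dz":0,"twist":0,"grip":0.1},{"dx":0,"dy":0,"dz":0,"twist":0,"grip":0.1},{"dx":0,"dy":0,"dz":0,"twist":0,"grip":0.1},{"dx":0,"dy":0,"dz":0,"twist":7,"grip":0.1}]'
python3 -m crank '[{"dx":0,"dy":0,"dz":0,"twist":7,"grip":0.1},{"dx":0,"dy":0,"dz":0,"twist":14,"grip":0.1},{"dx":0,"dy":0,"dz":0,"twist":21,"grip":0.1},{"dx":0,"dy":0,"dz":0,"twist":28,"grip":0.1},{"dx":0,"dy":0,"dz":0,"twist":35,"grip":0.1}]'
python3 -m crank '[{"dx":0,"dy":0,"dz":0,"twist":7,"grip":0.1},{"dx":0,"dy":0,"dz":0,"twist":14,"grip":0.1},{"dx":0,"dy":0,"dz":0,"twist":21,"grip":0.1},{"dx":0,"dy":0,"dz":0,"twist":28,"grip":0.1},{"dx":0,"dy":0,"dz":0,"twist":35,"grip":0.1}]'
python3 -m crank '[{"dx":0,"dy":0,"dz":0,"twist":7,"grip":0.1},{"dx":0,"dy":0,"dz":0,"twist":13,"grip":0.1},{"dx":0,"dy":0,"dz":0,"twist":13,"grip":0.1},{"dx":0,"dy":0,"dz":0,"twist":13,"grip":-1},{"dx":0,"dy":0,"dz":0,"twist":13,"grip":-1}]'
python3 -m crank '[{"dx":0,"dy":0,"dz":0,"twist":0,"grip":-1},{"dx":0,"dy":0,"dz":0,"twist":0,"grip":-1},{"dx":0,"dy":0,"dz":0,"twist":0,"grip":-1},{"dx":0,"dy":0,"dz":0,"twist":0,"grip":-1},{"dx":0,"dy":0,"dz":0,"twist":0,"grip":-1}]'
```

```text
t: 3.83
eef_pos: [0.4227, -0.2022, 0.0222]
ee_rot: [-3.14, -0.0, -1.559]
force: [-0.0, -0.1, 4.2]
width: 0.0222
gripper_force: 15.0
t: 4.25
eef_pos: [0.422, -0.2021, 0.0214]
ee_rot: [3.141, 0.0, -1.439]
force: [-0.1, -0.1, -0.7]
width: 0.0432
gripper_force: 0.0
t: 4.67
eef_pos: [0.422, -0.2021, 0.0214]
ee_rot: [3.141, 0.0, -0.82]
force: [0.6, 0.4, 0.2]
width: 0.0486
gripper_force: 0.0
t: 5.08
eef_pos: [0.4221, -0.2021, 0.0214]
ee_rot: [3.142, 0.0, -0.209]
force: [1.2, 0.1, 0.6]
width: 0.0482
gripper_force: 0.0
t: 5.5
eef_pos: [0.4221, -0.2022, 0.0215]
ee_rot: [-3.142, 0.0, 0.009]
force: [-0.4, 0.2, 0.1]
width: 0.0397
gripper_force: 0.0
t: 5.92
eef_pos: [0.4223, -0.2022, 0.0216]
ee_rot: [3.142, -0.0, 0.012]
force: [-0.2, -1.2, 1.0]
width: 0.0197
gripper_force: 15.0
```

```bash
python3 -m crank '[{"dx":0,"dy":0,"dz":0,"twist":0,"grip":0.1},{"dx":0,"dy":0,"dz":0,"twist":0,"grip":0.1},{"dx":0,"dy":0,"dz":0,"twist":0,"grip":0.1},{"dx":0,"dy":0,"dz":0.03,"twist":0,"grip":0.1},{"dx":0,"dy":0,"dz":0.07,"twist":0,"grip":0.3}]'
python3 -m crank '[{"dx":0.014,"dy":-0.006,"dz":0,"twist":-6.5,"grip":0.3},{"dx":0.028,"dy":-0.012,"dz":0,"twist":-13,"grip":0.3},{"dx":0.042,"dy":-0.018,"dz":0,"twist":-19.5,"grip":0.3},{"dx":0.056,"dy":-0.024,"dz":0,"twist":-26,"grip":0.3},{"dx":0.07,"dy":-0.03,"dz":0,"twist":-32.5,"grip":0.3}]'
python3 -m crank '[{"dx":0.014,"dy":-0.006,"dz":0,"twist":-6.5,"grip":0.3},{"dx":0.028,"dy":-0.012,"dz":0,"twist":-13,"grip":0.3},{"dx":0.042,"dy":-0.018,"dz":0,"twist":-19.5,"grip":0.3},{"dx":0.056,"dy":-0.024,"dz":0,"twist":-26,"grip":0.3},{"dx":0.069,"dy":-0.031,"dz":0,"twist":-32.5,"grip":0.3}]'
python3 -m crank '[{"dx":0,"dy":0,"dz":0,"twist":0,"grip":0.3},{"dx":0,"dy":0,"dz":-0.035,"twist":0,"grip":0.3},{"dx":0,"dy":0,"dz":-0.06,"twist":0,"grip":0.3},{"dx":0,"dy":0,"dz":-0.072,"twist":0,"grip":0.3},{"dx":0,"dy":0,"dz":-0.072,"twist":0,"grip":-1}]'
python3 -m crank '[{"dx":0,"dy":0,"dz":0,"twist":0,"grip":-1},{"dx":0,"dy":0,"dz":0,"twist":0,"grip":-1},{"dx":0,"dy":0,"dz":0,"twist":0,"grip":-1},{"dx":0,"dy":0,"dz":0,"twist":0,"grip":-1},{"dx":0,"dy":0,"dz":0,"twist":0,"grip":-1}]'
```

```text
t: 6.33
eef_pos: [0.4195, -0.2018, 0.0896]
ee_rot: [-3.141, 0.008, 0.012]
force: [2.5, 0.2, -0.4]
width: 0.048
gripper_force: 0.0
t: 6.75
eef_pos: [0.4929, -0.2324, 0.0917]
ee_rot: [-3.141, -0.0, -0.561]
force: [0.0, -0.2, -0.1]
width: 0.057
gripper_force: 0.0
t: 7.17
eef_pos: [0.5619, -0.2633, 0.0913]
ee_rot: [3.141, 0.0, -1.128]
force: [-0.0, -0.6, -0.4]
width: 0.0572
gripper_force: 0.0
t: 7.58
eef_pos: [0.5588, -0.2626, 0.0165]
ee_rot: [3.137, 0.004, -1.122]
force: [0.2, 0.6, 0.9]
width: 0.0542
gripper_force: 0.0
t: 8.0
eef_pos: [0.5621, -0.2633, 0.0212]
ee_rot: [-3.14, -0.002, -1.122]
force: [-0.8, 0.5, 6.8]
width: 0.0338
gripper_force: 15.0
```

```bash
python3 -m crank '[{"dx":0,"dy":0,"dz":0,"twist":0,"grip":0.3},{"dx":0,"dy":0,"dz":0,"twist":0,"grip":0.3},{"dx":0,"dy":0,"dz":0,"twist":0,"grip":0.3},{"dx":0,"dy":0,"dz":0,"twist":0,"grip":0.3},{"dx":0,"dy":0,"dz":0,"twist":6,"grip":0.3}]'
python3 -m crank '[{"dx":0,"dy":0,"dz":0,"twist":7,"grip":0.3},{"dx":0,"dy":0,"dz":0,"twist":14,"grip":0.3},{"dx":0,"dy":0,"dz":0,"twist":21,"grip":0.3},{"dx":0,"dy":0,"dz":0,"twist":28,"grip":0.3},{"dx":0,"dy":0,"dz":0,"twist":35,"grip":0.3}]'
python3 -m crank '[{"dx":0,"dy":0,"dz":0,"twist":7,"grip":0.3},{"dx":0,"dy":0,"dz":0,"twist":14,"grip":0.3},{"dx":0,"dy":0,"dz":0,"twist":21,"grip":0.3},{"dx":0,"dy":0,"dz":0,"twist":28,"grip":0.3},{"dx":0,"dy":0,"dz":0,"twist":35,"grip":0.3}]'
python3 -m crank '[{"dx":0,"dy":0,"dz":0,"twist":7,"grip":0.3},{"dx":0,"dy":0,"dz":0,"twist":14,"grip":0.3},{"dx":0,"dy":0,"dz":0,"twist":14,"grip":0.3},{"dx":0,"dy":0,"dz":0,"twist":14,"grip":-1},{"dx":0,"dy":0,"dz":0,"twist":14,"grip":-1}]'
python3 -m crank '[{"dx":0,"dy":0,"dz":0,"twist":0,"grip":-1},{"dx":0,"dy":0,"dz":0,"twist":0,"grip":-1},{"dx":0,"dy":0,"dz":0,"twist":0,"grip":-1},{"dx":0,"dy":0,"dz":0,"twist":0,"grip":-1},{"dx":0,"dy":0,"dz":0,"twist":0,"grip":-1}]'
python3 -m crank '[{"dx":0,"dy":0,"dz":0,"twist":0,"grip":0.1},{"dx":0,"dy":0,"dz":0,"twist":0,"grip":0.1},{"dx":0,"dy":0,"dz":0,"twist":0,"grip":0.1},{"dx":0,"dy":0,"dz":0.02,"twist":0,"grip":0.1},{"dx":0,"dy":0,"dz":0.06,"twist":0,"grip":0.1}]'
python3 -m crank '[{"dx":0.02,"dy":-0.03,"dz":0.02,"twist":0,"grip":0.1},{"dx":0.04,"dy":-0.06,"dz":0.04,"twist":0,"grip":0.1},{"dx":0.06,"dy":-0.09,"dz":0.06,"twist":0,"grip":0.1},{"dx":0.08,"dy":-0.12,"dz":0.07,"twist":0,"grip":0.1},{"dx":0.08,"dy":-0.14,"dz":0.07,"twist":0,"grip":0.1}]'
python3 - <<'E'
from h import *
I={n:avg(n,3) for n in("top","scene")}
for n in I: cv2.imwrite(f"pics/{n}2.png",I[n])
f=lambda im,x,y,w,h,k:cv2.resize(im[y:y+h,x:x+w],None,fx=k,fy=k,interpolation=cv2.INTER_CUBIC)
t,s=I["top"],I["scene"]
a=np.hstack([f(t,372,210,40,36,8),f(t,397,148,40,36,8)])
b=np.hstack([f(s,230,190,40,36,8),f(s,205,257,40,36,8)])
cv2.imwrite("pics/z2.png",cv2.convertScaleAbs(np.vstack([a,b]),alpha=1.6,beta=-60))
E
```

```text
t: 8.42
eef_pos: [0.5611, -0.2631, 0.0195]
ee_rot: [3.141, 0.0, -1.019]
force: [-0.1, -0.5, -0.7]
width: 0.056
gripper_force: 0.0
t: 8.83
eef_pos: [0.5612, -0.2631, 0.0194]
ee_rot: [3.142, 0.0, -0.401]
force: [0.9, 0.1, 0.1]
width: 0.0572
gripper_force: 0.0
t: 9.25
eef_pos: [0.5612, -0.2631, 0.0194]
ee_rot: [-3.141, 0.0, 0.21]
force: [-0.1, -0.7, -0.3]
width: 0.057
gripper_force: 0.0
t: 9.67
eef_pos: [0.5612, -0.2631, 0.0195]
ee_rot: [-3.142, 0.0, 0.444]
force: [0.2, -0.2, 0.3]
width: 0.0489
gripper_force: 0.0
t: 10.08
eef_pos: [0.5614, -0.2632, 0.0196]
ee_rot: [3.141, -0.0, 0.448]
force: [0.6, -0.7, -0.1]
width: 0.0199
gripper_force: 15.0
t: 10.5
eef_pos: [0.5577, -0.2622, 0.0753]
ee_rot: [-3.135, 0.007, 0.448]
force: [1.1, 0.0, -1.0]
width: 0.0457
gripper_force: 0.0
t: 10.92
eef_pos: [0.645, -0.4063, 0.1525]
ee_rot: [3.137, -0.003, 0.449]
force: [0.4, 0.2, 0.6]
width: 0.048
gripper_force: 0.0
```

View pics/z2.png

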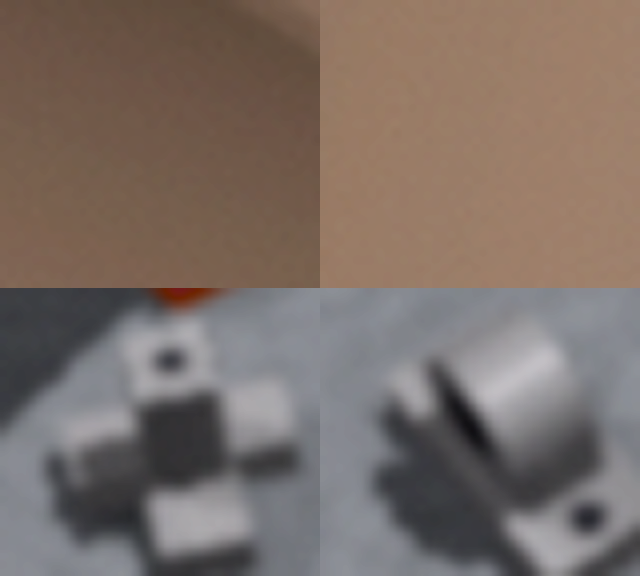

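The arm hides the pieces in the top view. In the scene view the tee hole is now at (171,72) and the block hole at (269,228), panel-relative. The jaws have just centred both pieces, so I know their true positions, and comparing the two gives the scene camera's correction.

```bash
python3 - <<'E'
from h import *
im=cv2.imread("pics/scene2.png")
def blob(u,v):
    x,y=round(u)-2,round(v)-2
    p=im[y-1:y+6,x-1:x+6].min(2).astype(float);w=np.clip(np.percentile(p,70)-p,0,None)
    w[w<.35*w.max()]=0
    ys,xs=np.mgrid[y-1:y+6,x-1:x+6];return [(w*xs).sum()/w.sum(),(w*ys).sum()/w.sum()]
u=lambda x,y,ox,oy:[ox+(x+.5)/8-.5,oy+(y+.5)/8-.5]
a=u(171,72,230,190);b=u(269,228,205,257)
A=blob(*a);B=blob(*b);print(a,A,b,B)
tt=np.array([.4221,-.2022]);
for q in(a,A): print("tee corr",(tt-ray("scene",q,.044)[0,:2])*1000)
bb=np.array([.5612,-.2631])
for q in(b,B):
    for L in(.0246,.025): print("blk corr",L,(bb+L*np.array([np.cos(.448),np.sin(.448)])-ray("scene",q,.012)[0,:2])*1000)
E
```

```text
[250.9375, 198.5625] [np.float64(250.72289156626505), np.float64(198.7301204819277)] [238.1875, 285.0625] [np.float64(237.85010706638116), np.float64(285.0149892933619)]
tee corr [ 0.8115 -2.2957]
tee corr [ 0.4831 -1.841 ]
blk corr 0.0246 [ 0.933  -2.5096]
blk corr 0.025 [ 1.2936 -2.3363]
blk corr 0.0246 [ 1.1714 -1.9814]
blk corr 0.025 [ 1.532  -1.8081]
```

```bash
python3 -m crank '[{"dx":0,"dy":0.02,"dz":0,"twist":0,"grip":0.1},{"dx":-0.02,"dy":0.05,"dz":-0.01,"twist":0,"grip":0.1},{"dx":-0.04,"dy":0.08,"dz":-0.03,"twist":0,"grip":0.1},{"dx":-0.06,"dy":0.11,"dz":-0.05,"twist":0,"grip":0.1},{"dx":-0.08,"dy":0.14,"dz":-0.07,"twist":0,"grip":0.1}]' 50
python3 -m crank '[{"dx":0,"dy":0,"dz":-0.02,"twist":0,"grip":0.1},{"dx":0,"dy":0,"dz":-0.04,"twist":0,"grip":0.1},{"dx":0,"dy":0,"dz":-0.055,"twist":0,"grip":0.1},{"dx":0,"dy":0,"dz":-0.06,"twist":0,"grip":0.1},{"dx":0,"dy":0,"dz":-0.06,"twist":0,"grip":0.1}]'
python3 -m crank '[{"dx":0,"dy":0,"dz":0,"twist":0,"grip":-1},{"dx":0,"dy":0,"dz":0,"twist":0,"grip":-1},{"dx":0,"dy":0,"dz":0,"twist":0,"grip":-1},{"dx":0,"dy":0,"dz":0,"twist":0,"grip":-1},{"dx":0,"dy":0,"dz":0,"twist":0,"grip":-1}]'
python3 -m crank '[{"dx":0,"dy":0,"dz":0.015,"twist":0,"grip":-1},{"dx":0,"dy":0,"dz":0.04,"twist":0,"grip":-1},{"dx":0,"dy":0.01,"dz":0.07,"twist":-6,"grip":-1},{"dx":0,"dy":0.03,"dz":0.08,"twist":-12,"grip":-1},{"dx":0,"dy":0.06,"dz":0.08,"twist":-18,"grip":-1}]'
python3 -m crank '[{"dx":0,"dy":0.03,"dz":0,"twist":-6,"grip":-1},{"dx":-0.002,"dy":0.07,"dz":0,"twist":-12,"grip":-1},{"dx":-0.004,"dy":0.11,"dz":0,"twist":-15.3,"grip":-1},{"dx":-0.005,"dy":0.145,"dz":0,"twist":-15.3,"grip":-1},{"dx":-0.005,"dy":0.17,"dz":0,"twist":-15.3,"grip":-1}]'
python3 -m crank '[{"dx":0,"dy":0.007,"dz":0,"twist":0,"grip":-1},{"dx":0,"dy":0.007,"dz":-0.012,"twist":0,"grip":-1},{"dx":0,"dy":0.007,"dz":-0.02,"twist":0,"grip":-1},{"dx":0,"dy":0.007,"dz":-0.022,"twist":0,"grip":-1},{"dx":0,"dy":0.007,"dz":-0.022,"twist":0,"grip":-1}]'
python3 -m crank '[{"dx":0,"dy":0,"dz":0,"twist":0,"grip":-1},{"dx":0,"dy":0,"dz":0,"twist":0,"grip":-1},{"dx":0,"dy":0,"dz":0,"twist":0,"grip":-1},{"dx":0,"dy":0,"dz":0,"twist":0,"grip":-1},{"dx":0,"dy":0,"dz":0,"twist":0,"grip":-1}]'
```

```text
t: 11.63
eef_pos: [0.56, -0.261, 0.0794]
ee_rot: [3.141, -0.001, 0.449]
force: [1.1, 0.6, -1.0]
width: 0.0483
gripper_force: 0.0
t: 12.05
eef_pos: [0.5603, -0.2622, 0.0186]
ee_rot: [-3.14, 0.002, 0.45]
force: [-0.2, 0.3, 0.8]
width: 0.0481
gripper_force: 0.0
t: 12.47
eef_pos: [0.5615, -0.2633, 0.0202]
ee_rot: [3.141, -0.001, 0.448]
force: [-0.3, 0.3, 0.0]
width: 0.0203
gripper_force: 0.0
t: 12.88
eef_pos: [0.5629, -0.2043, 0.1028]
ee_rot: [3.14, -0.005, 0.127]
force: [2.0, 1.1, -3.2]
width: 0.0197
gripper_force: 50.0
t: 13.3
eef_pos: [0.5554, -0.0307, 0.0995]
ee_rot: [-3.141, 0.0, -0.132]
force: [0.6, -0.1, -3.4]
width: 0.0195
gripper_force: 50.0
t: 13.72
eef_pos: [0.5553, -0.0269, 0.0765]
ee_rot: [3.141, 0.002, -0.134]
force: [0.5, -0.6, -2.4]
width: 0.0196
gripper_force: 50.0
t: 14.13
eef_pos: [0.5564, -0.0263, 0.0778]
ee_rot: [-3.141, -0.0, -0.133]
force: [-0.9, -0.4, -3.5]
width: 0.0199
gripper_force: 50.0
```

```bash
python3 -m crank '[{"dx":-0.0004,"dy":0.0005,"dz":-0.004,"twist":0,"grip":-1},{"dx":-0.0004,"dy":0.0005,"dz":-0.008,"twist":0,"grip":-1},{"dx":-0.0004,"dy":0.0005,"dz":-0.011,"twist":0,"grip":-1},{"dx":-0.0004,"dy":0.0005,"dz":-0.013,"twist":0,"grip":-1},{"dx":-0.0004,"dy":0.0005,"dz":-0.0145,"twist":0,"grip":-1}]'
python3 -m crank '[{"dx":0,"dy":0,"dz":0,"twist":0,"grip":-1},{"dx":0,"dy":0,"dz":0,"twist":0,"grip":-1},{"dx":0,"dy":0,"dz":0,"twist":0,"grip":-1},{"dx":0,"dy":0,"dz":0,"twist":0,"grip":-1},{"dx":0,"dy":0,"dz":0,"twist":0,"grip":-1}]'
```

```text
t: 14.55
eef_pos: [0.5556, -0.0256, 0.0625]
ee_rot: [3.141, 0.001, -0.133]
force: [-0.6, 0.0, -2.9]
width: 0.02
gripper_force: 50.0
t: 14.97
eef_pos: [0.556, -0.0256, 0.0632]
ee_rot: [-3.141, -0.0, -0.133]
force: [-0.2, 0.4, -3.1]
width: 0.0195
gripper_force: 50.0
```

No contact force with the base 2.4 mm below the rim, so the block has entered the pocket. Next I'll seat it.

```bash
python3 -m crank '[{"dx":0,"dy":0,"dz":-0.002,"twist":0,"grip":-1},{"dx":0,"dy":0,"dz":-0.004,"twist":0,"grip":-1},{"dx":0,"dy":0,"dz":-0.0055,"twist":0,"grip":-1},{"dx":0,"dy":0,"dz":-0.006,"twist":0,"grip":-1},{"dx":0,"dy":0,"dz":-0.006,"twist":0,"grip":-1}]'
python3 -m crank '[{"dx":0,"dy":0,"dz":0,"twist":0,"grip":-1},{"dx":0,"dy":0,"dz":0,"twist":0,"grip":-1},{"dx":0,"dy":0,"dz":0,"twist":0,"grip":-1},{"dx":0,"dy":0,"dz":0,"twist":0,"grip":-1},{"dx":0,"dy":0,"dz":0,"twist":0,"grip":-1}]'
```

```text
t: 15.38
eef_pos: [0.5558, -0.0256, 0.0581]
ee_rot: [3.141, -0.0, -0.132]
force: [-6.0, 1.1, 9.5]
width: 0.0195
gripper_force: 50.0
t: 15.8
eef_pos: [0.5558, -0.0256, 0.0581]
ee_rot: [3.142, -0.0, -0.132]
force: [-4.1, 2.2, 10.3]
width: 0.0194
gripper_force: 50.0
```

```bash
python3 -m crank '[{"dx":0,"dy":0,"dz":0,"twist":0,"grip":-0.25},{"dx":0,"dy":0,"dz":0,"twist":0,"grip":-0.25},{"dx":0,"dy":0,"dz":0,"twist":0,"grip":-0.25},{"dx":0,"dy":0,"dz":0.03,"twist":0,"grip":-0.25},{"dx":0,"dy":0,"dz":0.07,"twist":0,"grip":-0.25}]'
python3 -m crank '[{"dx":-0.024,"dy":-0.032,"dz":0,"twist":2,"grip":0.1},{"dx":-0.048,"dy":-0.064,"dz":0,"twist":4,"grip":0.1},{"dx":-0.072,"dy":-0.096,"dz":0,"twist":6,"grip":0.1},{"dx":-0.096,"dy":-0.128,"dz":0,"twist":8,"grip":0.1},{"dx":-0.12,"dy":-0.158,"dz":0,"twist":8.3,"grip":0.1}]'
python3 -m crank '[{"dx":-0.0138,"dy":-0.0187,"dz":-0.02,"twist":0,"grip":0.1},{"dx":-0.0138,"dy":-0.0187,"dz":-0.05,"twist":0,"grip":0.1},{"dx":-0.0138,"dy":-0.0187,"dz":-0.08,"twist":0,"grip":0.1},{"dx":-0.0138,"dy":-0.0187,"dz":-0.1,"twist":0,"grip":0.1},{"dx":-0.0138,"dy":-0.0187,"dz":-0.105,"twist":0,"grip":0.1}]'
python3 -m crank '[{"dx":0,"dy":0,"dz":0,"twist":0,"grip":0.1},{"dx":0,"dy":0,"dz":0,"twist":0,"grip":0.1},{"dx":0,"dy":0,"dz":0,"twist":0,"grip":0.1},{"dx":0,"dy":0,"dz":0,"twist":0,"grip":0.1},{"dx":0,"dy":0,"dz":0,"twist":0,"grip":0.1}]'
```

```text
t: 16.22
eef_pos: [0.5533, -0.0262, 0.1244]
ee_rot: [3.139, 0.007, -0.133]
force: [1.8, -0.5, 0.8]
width: 0.0329
gripper_force: 0.0
t: 16.63
eef_pos: [0.4346, -0.1848, 0.1272]
ee_rot: [3.141, -0.001, 0.015]
force: [0.3, -1.1, -0.7]
width: 0.048
gripper_force: 0.0
t: 17.05
eef_pos: [0.4198, -0.2025, 0.0192]
ee_rot: [-3.141, 0.005, 0.011]
force: [-1.0, -0.1, 0.3]
width: 0.0481
gripper_force: 0.0
t: 17.47
eef_pos: [0.4229, -0.2023, 0.0231]
ee_rot: [3.141, -0.002, 0.013]
force: [-0.3, 0.3, 0.2]
width: 0.0481
gripper_force: 0.0
```

```bash
python3 -m crank '[{"dx":0,"dy":0,"dz":0,"twist":0,"grip":0.1},{"dx":0,"dy":0,"dz":0,"twist":0,"grip":-1},{"dx":0,"dy":0,"dz":0,"twist":0,"grip":-1},{"dx":0,"dy":0,"dz":0,"twist":0,"grip":-1},{"dx":0,"dy":0,"dz":0,"twist":0,"grip":-1}]'
python3 -m crank '[{"dx":0,"dy":0,"dz":0,"twist":0,"grip":-1},{"dx":0,"dy":0,"dz":0,"twist":0,"grip":-1},{"dx":0,"dy":0,"dz":0,"twist":0,"grip":-1},{"dx":0,"dy":0,"dz":0,"twist":0,"grip":-1},{"dx":0,"dy":0,"dz":0,"twist":0,"grip":-1}]'
```

```text
t: 17.88
eef_pos: [0.422, -0.2023, 0.0221]
ee_rot: [3.142, -0.0, 0.012]
force: [0.1, 0.0, 0.0]
width: 0.0275
gripper_force: 0.0
t: 18.3
eef_pos: [0.422, -0.2024, 0.022]
ee_rot: [3.142, 0.0, 0.012]
force: [-0.6, 0.4, 0.1]
width: 0.0195
gripper_force: 50.0
```

```bash
python3 -m crank '[{"dx":0,"dy":0,"dz":0.015,"twist":0,"grip":-1},{"dx":0,"dy":0,"dz":0.045,"twist":0,"grip":-1},{"dx":0,"dy":0,"dz":0.075,"twist":0,"grip":-1},{"dx":0,"dy":0.01,"dz":0.09,"twist":0,"grip":-1},{"dx":0.01,"dy":0.03,"dz":0.09,"twist":0,"grip":-1}]'
python3 -m crank '[{"dx":0.015,"dy":0.032,"dz":0,"twist":-2,"grip":-1},{"dx":0.03,"dy":0.064,"dz":0,"twist":-4,"grip":-1},{"dx":0.045,"dy":0.096,"dz":0,"twist":-6,"grip":-1},{"dx":0.06,"dy":0.128,"dz":0,"twist":-8,"grip":-1},{"dx":0.075,"dy":0.16,"dz":0,"twist":-8.3,"grip":-1}]'
python3 -m crank '[{"dx":0.015,"dy":0.032,"dz":0,"twist":0,"grip":-1},{"dx":0.03,"dy":0.064,"dz":0,"twist":0,"grip":-1},{"dx":0.045,"dy":0.09,"dz":0,"twist":0,"grip":-1},{"dx":0.057,"dy":0.11,"dz":0,"twist":0,"grip":-1},{"dx":0.0603,"dy":0.1162,"dz":-0.01,"twist":0,"grip":-1}]'
python3 -m crank '[{"dx":0,"dy":0,"dz":-0.01,"twist":0,"grip":-1},{"dx":0,"dy":0,"dz":-0.018,"twist":0,"grip":-1},{"dx":0,"dy":0,"dz":-0.022,"twist":0,"grip":-1},{"dx":0,"dy":0,"dz":-0.022,"twist":0,"grip":-1},{"dx":0,"dy":0,"dz":-0.022,"twist":0,"grip":-1}]'
python3 -m crank '[{"dx":0,"dy":0,"dz":0,"twist":0,"grip":-1},{"dx":0,"dy":0,"dz":0,"twist":0,"grip":-1},{"dx":0,"dy":0,"dz":0,"twist":0,"grip":-1},{"dx":0,"dy":0,"dz":0,"twist":0,"grip":-1},{"dx":0,"dy":0,"dz":0,"twist":0,"grip":-1}]'
```

```text
t: 18.72
eef_pos: [0.4326, -0.1731, 0.1152]
ee_rot: [3.141, -0.005, 0.01]
force: [0.7, 0.3, -3.3]
width: 0.0196
gripper_force: 50.0
t: 19.13
eef_pos: [0.507, -0.0108, 0.1118]
ee_rot: [3.142, 0.001, -0.135]
force: [-0.2, -1.4, -1.3]
width: 0.0194
gripper_force: 50.0
t: 19.55
eef_pos: [0.5702, 0.1073, 0.1031]
ee_rot: [-3.14, -0.003, -0.13]
force: [1.3, 0.1, -2.3]
width: 0.0197
gripper_force: 50.0
t: 19.97
eef_pos: [0.5669, 0.1029, 0.0799]
ee_rot: [3.141, 0.001, -0.134]
force: [0.1, -1.0, -1.8]
width: 0.0199
gripper_force: 50.0
t: 20.38
eef_pos: [0.5674, 0.1039, 0.0804]
ee_rot: [-3.141, -0.0, -0.133]
force: [0.6, 0.8, -2.0]
width: 0.0203
gripper_force: 50.0
```

```bash
python3 -m crank '[{"dx":0,"dy":0,"dz":-0.004,"twist":0,"grip":-1},{"dx":0,"dy":0,"dz":-0.008,"twist":0,"grip":-1},{"dx":0,"dy":0,"dz":-0.011,"twist":0,"grip":-1},{"dx":0,"dy":0,"dz":-0.013,"twist":0,"grip":-1},{"dx":0,"dy":0,"dz":-0.0145,"twist":0,"grip":-1}]'
python3 -m crank '[{"dx":0,"dy":0,"dz":0,"twist":0,"grip":-1},{"dx":0,"dy":0,"dz":0,"twist":0,"grip":-1},{"dx":0,"dy":0,"dz":0,"twist":0,"grip":-1},{"dx":0,"dy":0,"dz":0,"twist":0,"grip":-1},{"dx":0,"dy":0,"dz":0,"twist":0,"grip":-1}]'
```

```text
t: 20.8
eef_pos: [0.5671, 0.1037, 0.065]
ee_rot: [3.141, 0.001, -0.133]
force: [0.0, -0.5, -2.4]
width: 0.0195
gripper_force: 50.0
t: 21.22
eef_pos: [0.5674, 0.1039, 0.0657]
ee_rot: [-3.141, -0.0, -0.133]
force: [-0.7, -0.2, -1.9]
width: 0.0197
gripper_force: 50.0
```

Free of contact again, so I'll seat the tee and release it.

```bash
python3 -m crank '[{"dx":0,"dy":0,"dz":-0.002,"twist":0,"grip":-1},{"dx":0,"dy":0,"dz":-0.004,"twist":0,"grip":-1},{"dx":0,"dy":0,"dz":-0.0055,"twist":0,"grip":-1},{"dx":0,"dy":0,"dz":-0.0062,"twist":0,"grip":-1},{"dx":0,"dy":0,"dz":-0.0062,"twist":0,"grip":-1}]'
python3 -m crank '[{"dx":0,"dy":0,"dz":0,"twist":0,"grip":-1},{"dx":0,"dy":0,"dz":0,"twist":0,"grip":-1},{"dx":0,"dy":0,"dz":0,"twist":0,"grip":-0.25},{"dx":0,"dy":0,"dz":0,"twist":0,"grip":-0.25},{"dx":0,"dy":0,"dz":0,"twist":0,"grip":-0.25}]'
```

```text
t: 21.63
eef_pos: [0.5673, 0.1038, 0.0601]
ee_rot: [3.141, -0.0, -0.132]
force: [-3.5, 0.6, 6.2]
width: 0.0198
gripper_force: 50.0
t: 22.05
eef_pos: [0.5675, 0.1039, 0.0594]
ee_rot: [-3.141, -0.0, -0.133]
force: [0.1, -0.4, -0.7]
width: 0.0313
gripper_force: 0.0
```

```bash
python3 -m crank '[{"dx":0,"dy":0,"dz":0.015,"twist":0,"grip":-0.25},{"dx":0,"dy":0,"dz":0.045,"twist":0,"grip":-0.25},{"dx":0,"dy":0,"dz":0.08,"twist":0,"grip":0},{"dx":0,"dy":0,"dz":0.12,"twist":0,"grip":0},{"dx":0,"dy":0,"dz":0.15,"twist":0,"grip":0}]'
python3 -m crank '[{"dx":-0.02,"dy":0.03,"dz":0,"twist":0,"grip":0},{"dx":-0.04,"dy":0.06,"dz":0,"twist":0,"grip":0},{"dx":-0.06,"dy":0.09,"dz":0,"twist":0,"grip":0},{"dx":-0.08,"dy":0.12,"dz":0,"twist":0,"grip":0},{"dx":-0.09,"dy":0.13,"dz":0,"twist":0,"grip":0}]'
python3 - <<'E'
from h import *
s=avg("scene",3);cv2.imwrite("pics/scene3.png",s)
t1=cv2.imread("pics/top1.png");s1=cv2.imread("pics/scene1.png")
f=lambda im,x,y,w,h,k:cv2.resize(im[y:y+h,x:x+w],None,fx=k,fy=k,interpolation=cv2.INTER_CUBIC)
a=f(s,315,160,180,130,4.4)[:300*2]
b=np.hstack([f(t1,250,180,40,36,8),f(s1,370,165,40,36,8)])
cv2.imwrite("pics/z3.png",a);cv2.imwrite("pics/z4.png",cv2.convertScaleAbs(b,alpha=1.6))
print(arm.get_state()["eef_pos"])
E
```

```text
t: 22.47
eef_pos: [0.568, 0.1038, 0.2124]
ee_rot: [-3.141, -0.002, -0.132]
force: [1.2, 0.5, 0.1]
width: 0.0429
gripper_force: 0.0
t: 22.88
eef_pos: [0.4758, 0.2365, 0.2095]
ee_rot: [-3.141, -0.0, -0.131]
force: [0.1, -0.1, 0.0]
width: 0.0433
gripper_force: 0.0
[0.4768 0.2348 0.2095]
```

View pics/z3.png

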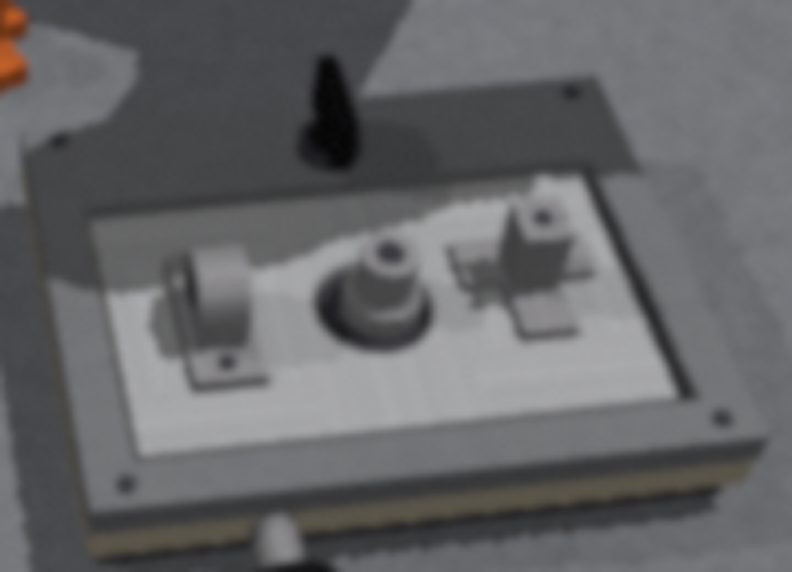

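View pics/z4.png

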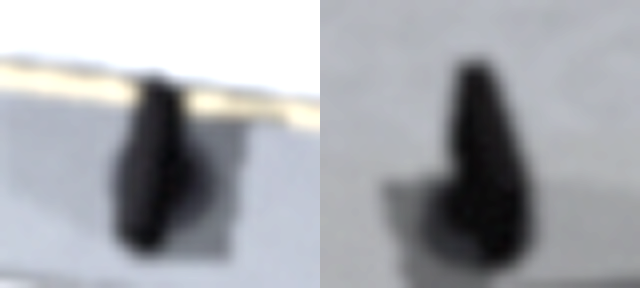

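The crop shows the block seated on the left at (220,330) and the tee on the right at (535,290), both flush and square. The wing bar runs from (160,80) to (140,245) in the top panel.

```bash
python3 - <<'E'
from h import *
u=lambda x,y,ox,oy:[ox+(x+.5)/8-.5,oy+(y+.5)/8-.5]
ct=np.array([-.0022,-.0012,0]);cs=np.array([.0009,-.0021,0])
for z in(.083,.053):
    e=ray("top",[u(160,80,250,180),u(142,245,250,180)],z)+ct;d=e[0]-e[1];print("top",z,e,e.mean(0),np.linalg.norm(d),np.degrees(np.arctan2(d[1],d[0])))
    e=ray("scene",[u(473-320,62,370,165),u(505-320,265,370,165)],z)+cs;print("scene",z,e)
for n,c in(("top",ct),("scene",cs)):
    im=cv2.imread(f"pics/{n}1.png");x,y=(250,180) if n=="top" else (370,165)
    m=(im[y:y+36,x:x+40].max(2)<38)
    for r in range(8,34,3):
        k=np.flatnonzero(m[r]); 
        if len(k): print(n,r+y,x+k.min(),x+k.max(),(ray(n,[x+k.mean(),r+y],.083)+c)[0,:2])
E
```

```text
top 0.083 [[0.497  0.0483 0.083 ]
 [0.4549 0.0514 0.083 ]] [0.476  0.0498 0.083 ] 0.042168870872788144 -4.263347654278118
scene 0.083 [[0.4594 0.0543 0.083 ]
 [0.5228 0.0374 0.083 ]]
top 0.053 [[0.5036 0.0532 0.053 ]
 [0.4598 0.0564 0.053 ]] [0.4817 0.0548 0.053 ] 0.04390989092800571 -4.263347654278114
scene 0.053 [[0.4299 0.0693 0.053 ]
 [0.4967 0.0515 0.053 ]]
top 191 269 270 [0.494  0.0483]
top 194 268 272 [0.4879 0.0471]
top 197 267 272 [0.4817 0.0479]
top 200 267 274 [0.4756 0.0457]
top 203 266 274 [0.4695 0.0465]
top 206 266 272 [0.4634 0.0483]
top 209 266 270 [0.4573 0.0501]
scene 176 388 391 [0.4692 0.0522]
scene 179 387 392 [0.4767 0.0493]
scene 182 387 393 [0.4844 0.0473]
scene 185 387 394 [0.4919 0.0453]
scene 188 385 395 [0.4989 0.0416]
scene 191 384 395 [0.5058 0.038 ]
scene 194 384 395 [0.5128 0.0353]
scene 197 388 393 [0.5202 0.0343]
```

```bash
python3 -m crank '[{"dx":0.0004,"dy":-0.04,"dz":0,"twist":-2,"grip":0},{"dx":0.0004,"dy":-0.08,"dz":0,"twist":-2,"grip":0},{"dx":0.0004,"dy":-0.12,"dz":0,"twist":-2,"grip":0},{"dx":0.0004,"dy":-0.16,"dz":0,"twist":-2,"grip":0},{"dx":0.0004,"dy":-0.1819,"dz":0,"twist":-2,"grip":0}]' 20
python3 -m crank '[{"dx":0,"dy":0,"dz":-0.02,"twist":0,"grip":0},{"dx":0,"dy":0,"dz":-0.04,"twist":0,"grip":0},{"dx":0,"dy":0,"dz":-0.06,"twist":0,"grip":0},{"dx":0,"dy":0,"dz":-0.08,"twist":0,"grip":0},{"dx":0,"dy":0,"dz":-0.1,"twist":0,"grip":0}]'
python3 -m crank '[{"dx":0,"dy":0,"dz":-0.02,"twist":0,"grip":0},{"dx":0,"dy":0,"dz":-0.035,"twist":0,"grip":0},{"dx":0,"dy":0,"dz":-0.045,"twist":0,"grip":0},{"dx":0,"dy":0,"dz":-0.05,"twist":0,"grip":0},{"dx":0,"dy":0,"dz":-0.05,"twist":0,"grip":0}]'
python3 -m crank '[{"dx":0,"dy":0,"dz":0,"twist":0,"grip":-0.4},{"dx":0,"dy":0,"dz":0,"twist":0,"grip":-0.4},{"dx":0,"dy":0,"dz":0,"twist":0,"grip":-1},{"dx":0,"dy":0,"dz":0,"twist":0,"grip":-1},{"dx":0,"dy":0,"dz":0,"twist":0,"grip":-1}]'
python3 -m crank '[{"dx":0,"dy":0,"dz":0,"twist":0,"grip":-1},{"dx":0,"dy":0,"dz":0,"twist":0,"grip":-1},{"dx":0,"dy":0,"dz":0,"twist":0,"grip":-1},{"dx":0,"dy":0,"dz":0,"twist":0,"grip":-1},{"dx":0,"dy":0,"dz":0,"twist":0,"grip":-1}]'; python3 -c "
from station import arm;print(arm.get_state()['moment'])"
```

```text
t: 23.45
eef_pos: [0.4772, 0.0482, 0.2094]
ee_rot: [3.141, 0.0, -0.169]
force: [0.5, 0.7, 0.5]
width: 0.0437
gripper_force: 0.0
t: 23.87
eef_pos: [0.478, 0.0509, 0.1085]
ee_rot: [-3.141, -0.0, -0.169]
force: [-0.0, 0.4, 0.7]
width: 0.0436
gripper_force: 0.0
t: 24.28
eef_pos: [0.4773, 0.051, 0.0583]
ee_rot: [3.14, 0.002, -0.169]
force: [0.1, -0.2, -0.3]
width: 0.0437
gripper_force: 0.0
t: 24.7
eef_pos: [0.478, 0.0521, 0.0599]
ee_rot: [-3.141, -0.001, -0.167]
force: [-0.6, 0.1, 0.2]
width: 0.0161
gripper_force: 0.0
t: 25.12
eef_pos: [0.4783, 0.0528, 0.0598]
ee_rot: [-3.14, -0.001, -0.167]
force: [-2.4, 5.1, 1.9]
width: 0.0099
gripper_force: 20.0
[1.91067641 0.70137171 0.10774212]
```

```bash
python3 -m crank '[{"dx":0,"dy":0.0012,"dz":0,"twist":-3,"grip":-1},{"dx":0,"dy":0.0012,"dz":0,"twist":-7,"grip":-1},{"dx":0,"dy":0.0012,"dz":0,"twist":-11,"grip":-1},{"dx":0,"dy":0.0012,"dz":0,"twist":-15,"grip":-1},{"dx":0,"dy":0.0012,"dz":0,"twist":-19,"grip":-1}]' 30
python3 -m crank '[{"dx":0,"dy":0,"dz":0,"twist":-4,"grip":-1},{"dx":0,"dy":0,"dz":0,"twist":-8,"grip":-1},{"dx":0,"dy":0,"dz":0,"twist":-12,"grip":-1},{"dx":0,"dy":0,"dz":0,"twist":-16,"grip":-1},{"dx":0,"dy":0,"dz":0,"twist":-20,"grip":-1}]'
```

```text
t: 25.53
eef_pos: [0.4782, 0.0532, 0.0598]
ee_rot: [-3.141, -0.001, -0.502]
force: [0.4, -0.1, 1.2]
width: 0.0094
gripper_force: 30.0
t: 25.95
eef_pos: [0.4784, 0.0533, 0.0598]
ee_rot: [-3.141, -0.001, -0.851]
force: [1.1, 0.0, 1.4]
width: 0.0098
gripper_force: 30.0
```

Side forces are low and the knob turns with the hand, so I'll finish the turn.

```bash
python3 -m crank '[{"dx":0,"dy":0,"dz":0,"twist":-5,"grip":-1},{"dx":0,"dy":0,"dz":0,"twist":-10,"grip":-1},{"dx":0,"dy":0,"dz":0,"twist":-15,"grip":-1},{"dx":0,"dy":0,"dz":0,"twist":-20,"grip":-1},{"dx":0,"dy":0,"dz":0,"twist":-25,"grip":-1}]'
python3 -m crank '[{"dx":0,"dy":0,"dz":0,"twist":-2,"grip":-1},{"dx":0,"dy":0,"dz":0,"twist":-4,"grip":-1},{"dx":0,"dy":0,"dz":0,"twist":-6,"grip":-1},{"dx":0,"dy":0,"dz":0,"twist":-8,"grip":-1},{"dx":0,"dy":0,"dz":0,"twist":-10,"grip":-1}]'
python3 -m crank '[{"dx":0,"dy":0,"dz":0,"twist":-1,"grip":-1},{"dx":0,"dy":0,"dz":0,"twist":-2,"grip":-1},{"dx":0,"dy":0,"dz":0,"twist":-2,"grip":-1},{"dx":0,"dy":0,"dz":0,"twist":-2,"grip":-1},{"dx":0,"dy":0,"dz":0,"twist":-2,"grip":-1}]'; python3 -c "
from station import arm;print(arm.get_state()['moment'])"
```

```text
t: 26.37
eef_pos: [0.4786, 0.0535, 0.0598]
ee_rot: [-3.14, -0.0, -1.288]
force: [1.9, 0.9, 0.2]
width: 0.0094
gripper_force: 30.0
t: 26.78
eef_pos: [0.4787, 0.0535, 0.0598]
ee_rot: [-3.14, 0.0, -1.46]
force: [2.1, 0.4, -0.5]
width: 0.0099
gripper_force: 30.0
t: 27.2
eef_pos: [0.4787, 0.0535, 0.0598]
ee_rot: [-3.14, 0.0, -1.493]
force: [5.6, 0.3, 0.9]
width: 0.0099
gripper_force: 30.0
[ 0.16239872 -1.82297989  0.22488927]
```

The yaw of -1.493 rad matches the stop, and the moment is rising. I'll release, retreat and check.

```bash
python3 -m crank '[{"dx":0,"dy":0,"dz":0,"twist":0,"grip":0},{"dx":0,"dy":0,"dz":0,"twist":0,"grip":0},{"dx":0,"dy":0,"dz":0,"twist":0,"grip":0},{"dx":0,"dy":0,"dz":0,"twist":0,"grip":0},{"dx":0,"dy":0,"dz":0.02,"twist":0,"grip":0}]'
python3 -m crank '[{"dx":0,"dy":0,"dz":0.03,"twist":0,"grip":0},{"dx":0,"dy":0,"dz":0.06,"twist":0,"grip":0},{"dx":0,"dy":0,"dz":0.09,"twist":0,"grip":0},{"dx":0,"dy":0.03,"dz":0.12,"twist":0,"grip":0},{"dx":0,"dy":0.06,"dz":0.13,"twist":0,"grip":0}]'
python3 -m crank '[{"dx":0,"dy":0.03,"dz":0,"twist":0,"grip":0},{"dx":0,"dy":0.06,"dz":0,"twist":0,"grip":0},{"dx":0,"dy":0.08,"dz":0,"twist":0,"grip":0},{"dx":0,"dy":0.08,"dz":0,"twist":0,"grip":0},{"dx":0,"dy":0.08,"dz":0,"twist":0,"grip":0}]'
python3 - <<'E'
from h import *
s=avg("scene",2);cv2.imwrite("pics/z5.png",cv2.resize(s[150:300,150:500],None,fx=2.2,fy=2.2,interpolation=cv2.INTER_CUBIC))
E
```

```text
t: 27.62
eef_pos: [0.4747, 0.0519, 0.0763]
ee_rot: [3.135, -0.002, -1.495]
force: [0.8, 0.1, 0.9]
width: 0.0375
gripper_force: 0.0
t: 28.03
eef_pos: [0.4788, 0.1132, 0.2137]
ee_rot: [-3.137, 0.002, -1.496]
force: [1.6, 0.8, -0.2]
width: 0.044
gripper_force: 0.0
t: 28.45
eef_pos: [0.477, 0.1938, 0.2087]
ee_rot: [3.14, -0.001, -1.492]
force: [-0.5, -0.8, 0.1]
width: 0.0443
gripper_force: 0.0
```

View pics/z5.png

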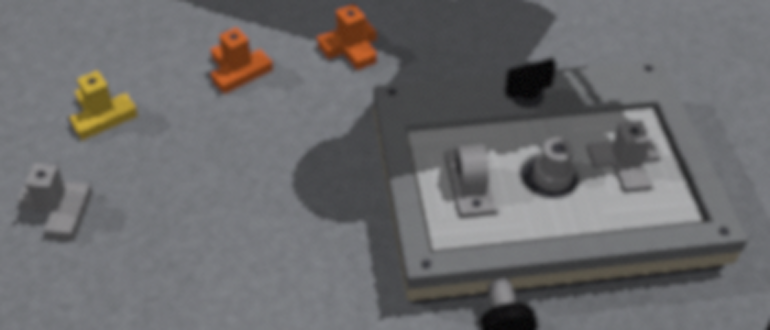

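The picture shows the wing across the stage at (530,78), the block at (470,180) and tee at (632,155) seated, and the ell at (55,200) and bush at (550,165) where they were. I'm handing the job in.

```bash
python3 -c "
from station import arm;print(arm.job_done())"
```

```text
the job is handed in; nothing more can be done
None
```

I handed the job in at about 28.5 s of robot time: the tee and block are home in their pockets, the wing knob is at its stop, and the ell and bush look unmoved; the hand-in returned no verdict.

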